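Set tweezer electrodes to the 10 mm mark in the dish and hold for the pulse

ROBOT

A 6-joint arm with a two-finger parallel gripper is mounted at the origin on the work surface. World frame = base frame: x ahead of the robot, y to its left, z up, the work surface at z = 0. Lengths are in m, angles in rad, forces in N, time in s.
With the tool pointing down it reaches from about 0.35 to 0.775 m from the base axis. Payload 7.3 kg.
Tool frame: the origin (TCP) lies at the very end of the fingers, on their centre line; the grasp point (between the pads) lies 19 mm behind it; z points along the fingers, x is the direction in which the jaws open and shut, and the axes are right-handed (so a half turn about z gives the same grasp; the last joint's range is limited). The gripper opens to 92 mm and grips with 3 to 60 N. Pads are 19 mm wide; open, the fingers measure 130 mm over their backs; the gripper's body (75 mm by 190 mm) begins 47 mm behind the grasp point.
Start: joints at [-1.383, 0.342, 1.524, -0, 1.275, -0.146], TCP at [0.172, -0.496, 0.227] pointing down, gripper open.
Joint ranges: [-2.53, 2.53], [-0.77, 2.02], [0.04, 2.7], [-1, 4.14], [0.28, 2.66], [-3.11, 3.11]. Speed limits (rad/s): [2.57, 2.57, 3.14, 3.14, 3.14, 3.14].

INTERFACE

Orientations are given as [roll, pitch, yaw] about the fixed x, y, z axes, in that order (R = Rz(yaw) Ry(pitch) Rx(roll)).
In Python, from cell import robot, read_camera, nets gives the robot as it stands. The module is installed in compiled form; this text tells all that it offers.
- The arm moves only by the tool carry_out, never from a script. Its arguments are lists of equal length, an entry for each row: "translation": the shift along the tool's x, y, z in m, a list of three; "turn": the turn, a rotation vector about the tool's x, y, z in rad, a list of three; "gripper": the gripper's target within -1 to 1 (shut at 1, half-way at 0, fully open at -1). A call has 1 to 10 rows; each row shifts and turns the commanded pose from where the row before left it, along the tool's axes as they then stand; what a row does not reach is not made up. A row lasts 1/10 s, in which the tool goes at most 50 mm and 8.59 degrees, less where a joint would pass 70% of its speed; a pose out of reach is approached as far as the arm can. A call with a gripper value outside its range is refused whole. The fingers move at their own pace and stop on an object; "squeeze" is the grip in N (left out, the last holds). Time passes only in rows, so rows that do not move let the fingers close. It gives the time, the measured TCP pose, the force and the opening at its end, in the units of the state.
- robot.observe(): the state, without advancing time (a new reading comes with each control period).
- read_camera(name): name is "side" or "top"; returns a dict with "img" (384x512x3 uint8, red, green, blue), "fx", "fy", "cx", "cy" (pixels), "distortion" ([k1, k2, p1, p2, k3] as OpenCV has them; the pictures are not rectified), "world_from_camera" (4x4, takes a point from camera to world coordinates). Camera axes: x right, y down, z forward; pixel columns grow to the right and rows downward; lengths in m; the calibration is good to about 2 mm. A picture is of the moment at which its call begins. There is no depth.
- robot.hand_in(): hands the job in, once; it reports no verdict.
Trained networks look in a picture, given as the dict that the camera call returned (one of the last four; its "shot" number tells which), for a name from the list of things; names that differ only in an ending like _2 or _b are one class to them, and where a whole thing is asked for, a point or a joint stands for the part that bears it (a point fixed in the world has none). Each returns a list of dicts, best first, with "score" (0 to 1); they miss things now and then, are a little off and sometimes report something else, mostly with a low value. They report only what shows in the picture. A call takes as long as a camera call.
- nets.regions_of(picture, name): "region" (384x512 bool, what is visible of it) and "pixel" ([column, row] in pixels, amid what is visible of it).
- nets.tip_of(picture, name): "pixel" ([column, row] in pixels: a listed point, or the origin of a listed thing).
The state is a dict: "time": time; "qpos": joint angles; "qvel": joint speeds; "joint_efforts": joint torques, N m; "tool_pos": TCP position; "tool_rot": TCP orientation; "contact_force": force on the tool from outside, world axes, zero at the start; "torque": the same for the moment, N m; "opening": finger opening in m.
Only numpy, scipy, OpenCV 4.12 (cv2) and the standard library are available. Lean on these libraries where they do the work, as an engineer would, in place of code of your own. Each camera call takes 0.05 s, during which the arm holds its last target. There are 200 camera calls.

TASK

Take the sprung tweezer electrodes from their rest and lower them level into the glass dish, so that both discs hang over the round coverslip in the middle, wholly below the rim and clear of the glass. Squeeze them to the long 10 mm line of their cross scale, so that the discs stand 10 mm apart, and finish while still holding them there, gap steady, ready for the pulse. Never let the two discs touch each other, and do not knock the dish or the other things on the bench.

Things in the scene. Friction and masses are not known exactly. Their poses are not given: they have to be found in the camera images.
- tweezers: Sprung steel tweezer electrodes, 58 g, lying level on a metal rest. Origin: hinge at the heel, mid height of the arms; x along the arms to the tips, z up as they lie, y across (the arms open in the x-y plane). Fixed arm on the -y side, moving arm on the +y side, sprung open. Arms 10 mm tall, ending at x = 150 mm; black heel block with sockets x = -42 to 4 mm, 20 wide, 14 tall
- grip (a point): Where to grip from above, fingers closing along the tweezers' y: their x = 80 mm, y = z = 0; 62 mm above the bench at the start. Grey finger grips, 14 mm tall, cover x = 50 to 110 mm. Outer faces: fixed arm y = -11 mm, parallel to x; moving arm y = +18 mm when open (29 mm over both), y = +11 mm and parallel at the 10 mm gap (22 mm over both at any x). Centre of mass x = 75 mm
- moving_arm (a joint): Closing angle of the moving arm, rad: 0 sprung open (discs 25 mm apart), 0.09 on the long line (10 mm apart), 0.142 end stop (about 1.5 mm apart). 0.006 rad is 1 mm of disc gap; 1 mm of finger closing at x = 80 mm is 2 mm of disc gap. Squeeze needed at x = 80 mm: 2.5 N to leave the open stop, 8 N at the 10 mm line, 11.5 N at the end stop
- scale_line (a point): Middle of the long line's tip-side end on the white cross scale (8 x 37 mm strip on top of the fixed arm, across both arms): tweezers x = 124, y = 8, z = 7 mm. A small dark index blade on top of the moving arm runs along the scale's tip-side edge and meets this line when the discs are 10 mm apart; short lines at 5, 15, 20 and 25 mm
- disc_a (a point): Centre of the inner face of the fixed arm's disc electrode (8 mm across, 1.6 mm thick, upright, facing y) at the end of its downward angled tip: tweezers x = 166, y = -5, z = -42 mm. Disc gap = distance from disc_a to disc_b
- disc_b (a point): Centre of the inner face of the moving arm's disc electrode; at the 10 mm gap at tweezers x = 166, y = +5, z = -42 mm, sprung open at y = +20 mm
- rest: Aluminium rest fixed to the bench, origin on the bench about under grip, x along the tweezers to their tips. Base 170 x 66 x 5 mm; two uprights across it: x = -94 mm (55 tall, 50 wide) under the heel, x = 56 mm (57 tall, 66 wide) under the arms, end posts 12 mm taller. Between them the fingers have 40 mm clear each way. The discs hang free past its front, 16 mm off the bench
- dish: Open round glass dish, loose, 180 g: 90 mm across outside, 84 mm inside, 30 mm tall, floor 4 mm thick; a thin round 25 mm coverslip lies in the middle of the floor. Origin: centre of its underside, on the bench; z up
- reagent_bottle: bystander: round glass bottle with blue cap, 70 mm across, 140 mm tall; origin at centre of underside
- tip_box: bystander: pipette tip box with clear lid, 80 x 120 x 70 mm; origin at centre of underside
- tube_rack: bystander: white rack with small tubes, 60 x 150 x 63 mm; origin at centre of underside

How it is judged:
By the outcome, as a careful person would: the job done as asked, in the order asked, and still so for the second after the job is handed in, while the arm keeps its last pose, push and grip.
It also fails if it takes over 45 s, if anything falls off the work surface, if the arm or the gripper's body presses on something with over 40 N, if the wrist force passes 120 N, or if a joint passes its speed limit or range.

## Working session

There is one attempt and no reset: what is moved stays moved. The work goes in short steps, Python scripts to look and compute and a tool call to move; the robot and the scene stay as the last step left them, time stands still between calls to the robot, and variables do not carry over. Pictures are saved under pics/ and viewed, about 8 in all and at most 12, crops included, and the job is handed in when it is done.

Besides the shell and the picture viewer there is one more tool, called after "Request:" as name(argument=value, ...) on one line, values as JSON. carry_out: Moves the arm, as the interface text tells. Its arguments: {"type":"object","properties":{"translation":{"type":"array","items":{"type":"array","items":{"type":"number"}}},"turn":{"type":"array","items":{"type":"array","items":{"type":"number"}}},"gripper":{"type":"array","items":{"type":"number"}},"squeeze":{"type":"number"}},"required":["translation","turn","gripper"]}

```bash
mkdir -p pics; cat > h.py <<'E'
import numpy as np, cv2
from cell import robot, read_camera, nets
def ray(p,px):
    K=np.array([[p['fx'],0,p['cx']],[0,p['fy'],p['cy']],[0,0,1.]])
    u=cv2.undistortPoints(np.array([[px]],float),K,np.array(p['distortion'],float))[0,0]
    T=np.array(p['world_from_camera']); d=T[:3,:3]@np.array([u[0],u[1],1]); return T[:3,3],d/np.linalg.norm(d)
def atz(p,px,z):
    o,d=ray(p,px); return o+d*(z-o[2])/d[2]
def proj(p,X):
    K=np.array([[p['fx'],0,p['cx']],[0,p['fy'],p['cy']],[0,0,1.]])
    T=np.linalg.inv(np.array(p['world_from_camera']))
    return cv2.projectPoints(np.atleast_2d(X).astype(float),cv2.Rodrigues(T[:3,:3])[0],T[:3,3],K,np.array(p['distortion'],float))[0][:,0]
def tri(a,pa,b,pb):
    o1,d1=ray(a,pa);o2,d2=ray(b,pb)
    s=np.linalg.lstsq(np.c_[d1,-d2],o2-o1,rcond=None)[0]
    P,Q=o1+d1*s[0],o2+d2*s[1]; return (P+Q)/2,np.linalg.norm(P-Q)
E
python3 - <<'E'
from h import *
np.set_printoptions(precision=4,suppress=True)
print(robot.observe())
P={n:read_camera(n) for n in('top','side')}
for n,p in P.items():
    cv2.imwrite(f'pics/{n}0.png',p['img'][...,::-1]); print(n,p['fx'],np.array(p['world_from_camera']))
R={}
for k in ['grip','scale_line','disc_a','disc_b','tweezers','rest','dish','reagent_bottle','tip_box','tube_rack']:
    for n,p in P.items():
        r=nets.tip_of(p,k); R[k,n]=r
        print(k,n,[(np.round(x['pixel'],1),round(x['score'],2)) for x in r[:3]])
    if R[k,'top'] and R[k,'side']:
        print('  tri',*tri(P['top'],R[k,'top'][0]['pixel'],P['side'],R[k,'side'][0]['pixel']))
E
```

```text
{'time': 0.0, 'qpos': array([-1.383 ,  0.3427,  1.525 ,  0.    ,  1.2754, -0.146 ]), 'qvel': array([ 0.0006, -0.0003,  0.0018,  0.0008,  0.0017, -0.0022]), 'joint_efforts': array([  0.0012, -43.1245, -24.4221,   0.0719,   0.056 ,  -0.0001]), 'tool_pos': array([ 0.172 , -0.4956,  0.226 ]), 'tool_rot': array([-3.1413,  0.0015, -1.237 ]), 'contact_force': array([ 0.3415, -0.3934, -0.5332]), 'torque': array([0.0025, 0.0299, 0.0101]), 'opening': 0.0918354335868327}
top 419.93419291407145 [[-0.0009 -0.9835  0.181   0.4092]
 [-1.      0.0003 -0.0029  0.0116]
 [ 0.0028 -0.181  -0.9835  1.2453]
 [ 0.      0.      0.      1.    ]]
side 483.77450833234803 [[-0.9651 -0.189   0.1814  0.3243]
 [-0.2619  0.68   -0.6848  0.9889]
 [ 0.0061 -0.7084 -0.7057  1.1056]
 [ 0.      0.      0.      1.    ]]
grip top [(array([203.8, 228. ]), 0.53)]
grip side [(array([265.5, 240.2]), 0.83)]
  tri [0.5072 0.1464 0.0616] 0.010075584700756085
scale_line top [(array([205.7, 218.3]), 0.66)]
scale_line side [(array([250.6, 235. ]), 0.81)]
  tri [0.5428 0.1421 0.0653] 0.006999101720070374
disc_a top [(array([215.3, 2
[... 588 characters left out ...]
.5]), 0.97)]
  tri [0.5007 0.1438 0.0222] 0.0016050580787160243
dish top [(array([335.5, 230.7]), 0.75)]
dish side [(array([292.4, 171.5]), 0.73)]
  tri [ 0.5054 -0.2402 -0.0192] 0.01107937932610178
reagent_bottle top [(array([246. , 137.1]), 0.76)]
reagent_bottle side [(array([185.3, 206.4]), 0.88), (array([238.5, 236.7]), 0.41)]
  tri [ 0.7939  0.0291 -0.0014] 0.008060388922903628
tip_box top [(array([101.6, 198.4]), 0.64)]
tip_box side [(array([191., 339.]), 0.76)]
  tri [0.6092 0.4598 0.0072] 0.007650364479009003
tube_rack top [(array([397.2, 206.9]), 0.59), (array([203.6, 229.3]), 0.39)]
tube_rack side [(array([280.8, 133.3]), 0.74)]
  tri [ 0.5824 -0.4267 -0.0105] 0.0010598998742293196
```

```bash
python3 - <<'E'
import cv2,numpy as np
t=cv2.imread('pics/top0.png');s=cv2.imread('pics/side0.png')
cv2.imwrite('pics/t1.png',cv2.resize(t[130:300,170:370],None,fx=4,fy=3.5*4/3.5)[:600])
cv2.imwrite('pics/s1.png',cv2.resize(s[150:270,190:350],None,fx=5,fy=5))
E
```

```text
(no output)
```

View pics/top0.png

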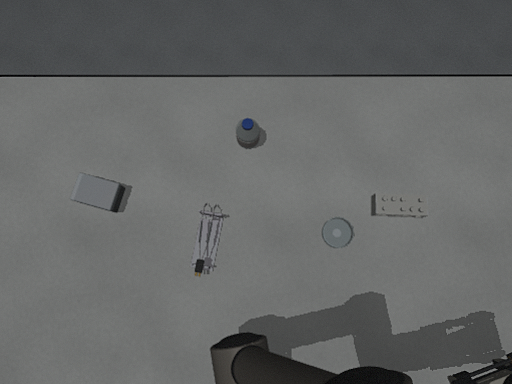

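View pics/s1.png

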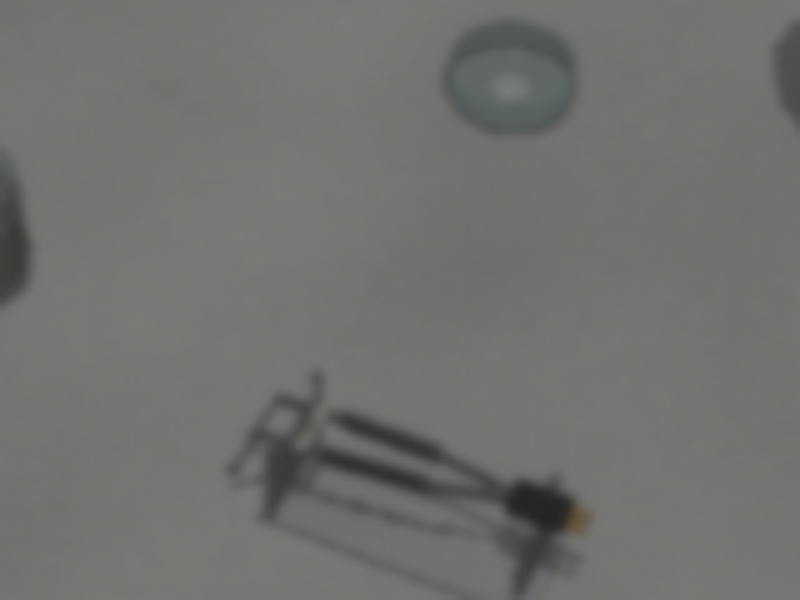

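The pictures show the tweezers pointing away from the robot: heel near (200,266) and tips near (213,207) in top. The dish is at about (337,233), between the rest and the tube rack. Next I fit the tweezers' pose to the known points in both views.

```bash
cat > m1.py <<'E'
from h import *
from scipy.optimize import least_squares
np.set_printoptions(precision=4,suppress=True)
P={n:read_camera(n) for n in('top','side')}
pts={'tweezers':[0,0,0],'grip':[.08,0,0],'scale_line':[.124,.008,.007]}
obs=[]
for k,v in pts.items():
    for n in P:
        r=nets.tip_of(P[n],k)
        if r: obs.append((n,v,r[0]['pixel'],k))
def W(q,v,z=.062):
    c,s=np.cos(q[2]),np.sin(q[2]); return [q[0]+c*v[0]-s*v[1],q[1]+s*v[0]+c*v[1],z+v[2]]
f=lambda q:np.ravel([proj(P[n],W(q,v))[0]-px for n,v,px,k in obs])
s=least_squares(f,[.43,.16,-.2],loss='soft_l1');print('tweezers fit',s.x,'grip',W(s.x,[.08,0,0]));
for o,e in zip(obs,f(s.x).reshape(-1,2)):print(o[3],o[0],e)
for n in P:
    r=nets.regions_of(P[n],'rest')
    m=r[0]['region'].astype(np.uint8);c=max(cv2.findContours(m,0,1)[0],key=cv2.contourArea)[:,0]
    w=np.array([atz(P[n],p,.005)[:2] for p in c.astype(float)],np.float32)
    print('rest',n,r[0]['score'],cv2.minAreaRect(w))
    r=nets.regions_of(P[n],'tweezers'); m=r[0]['region']; print('tw',n,r[0]['score'],m.sum(),r[0]['pixel'])
    r=nets.regions_of(P[n],'dish'); m=r[0]['region'].astype(np.uint8)
    c=max(cv2.findContours(m,0,1)[0],key=cv2.contourArea)[:,0].astype(float)
    # silhouette fit: hull of projected cylinder area centroid
    a=np.linspace(0,6.283,60);
    def hull(q): 
        X=np.array([[q[0]+.045*np.cos(t),q[1]+.045*np.sin(t),z] for z in(0,.03) for t in a]); return cv2.convexHull(proj(P[n],X).astype(np.float32))
    def g(q):
        M=cv2.moments(hull(q));return [M['m10']/M['m00']-m.nonzero()[1].mean(),M['m01']/M['m00']-m.nonzero()[0].mean()]
    d=least_squares(g,[.5,-.22],diff_step=1e-3).x;print('dish',n,r[0]['score'],d,m.sum(),cv2.contourArea(hull(d)))
    # coverslip: bright blob
    G=P[n]['img'].mean(2); cc=proj(P[n],[d[0],d[1],.004])[0]; x,y=cc.astype(int)
    w=G[y-8:y+9,x-10:x+11]; w=np.clip(w-np.percentile(w,80),0,None); yy,xx=np.mgrid[y-8:y+9,x-10:x+11]
    px=[(w*xx).sum()/w.sum(),(w*yy).sum()/w.sum()];print('coverslip',px,atz(P[n],px,.004))
for n in P:
    im=cv2.resize(P[n]['img'],None,fx=4,fy=4,interpolation=cv2.INTER_CUBIC)
    def pt(X): return tuple(((proj(P[n],X)[0]+.5)*4).astype(int).tolist())
    for v,col in [([0,0,0],(255,0,0)),([.08,0,0],(255,255,0)),([.124,.008,.007],(0,255,0)),([.166,-.005,-.042],(255,0,255)),([.166,.02,-.042],(0,255,255)),([.15,-.005,0],(255,128,0))]:
        cv2.circle(im,pt(W(s.x,v)),3,col,-1)
    c=np.array(pt(W(s.x,[.08,0,0])));x,y=c-[200,300];cv2.imwrite(f'pics/fit_{n}.png',im[y:y+520,x:x+400,::-1])
a,b=[cv2.imread(f'pics/fit_{n}.png') for n in P];cv2.imwrite('pics/fit.png',np.hstack([a,b]))
E
python3 m1.py
```

```text
tweezers fit [ 0.4232  0.1562 -0.121 ] grip [np.float64(0.5026622572121799), np.float64(0.14652340677296524), 0.062]
tweezers top [ 0.1824 -1.5053]
tweezers side [1.9553 0.3917]
grip top [-2.3467  2.7083]
grip side [ 1.8126 -1.087 ]
scale_line top [ 1.8634 -4.0954]
scale_line side [-3.9933  1.1094]
rest top 0.81 ((0.4846084713935852, 0.14170655608177185), (0.0733766183257103, 0.17419753968715668), 81.38428497314453)
tw top 0.77 249 [200.6, 262.0]
dish top 0.66 [ 0.5047 -0.2389] 792 815.3525841108058
coverslip [np.float64(336.35616778356916), np.float64(232.56101596756847)] [ 0.5036 -0.2375  0.004 ]
rest side 0.67 ((0.4862823486328125, 0.14646032452583313), (0.06789588183164597, 0.18137142062187195), 78.72019958496094)
tw side 0.88 534 [268.8, 243.9]
dish side 0.67 [ 0.5013 -0.2361] 520 542.0399498315528
coverslip [np.float64(291.41814837522986), np.float64(167.50582464745554)] [ 0.5035 -0.2338  0.004 ]
```

View pics/fit.png

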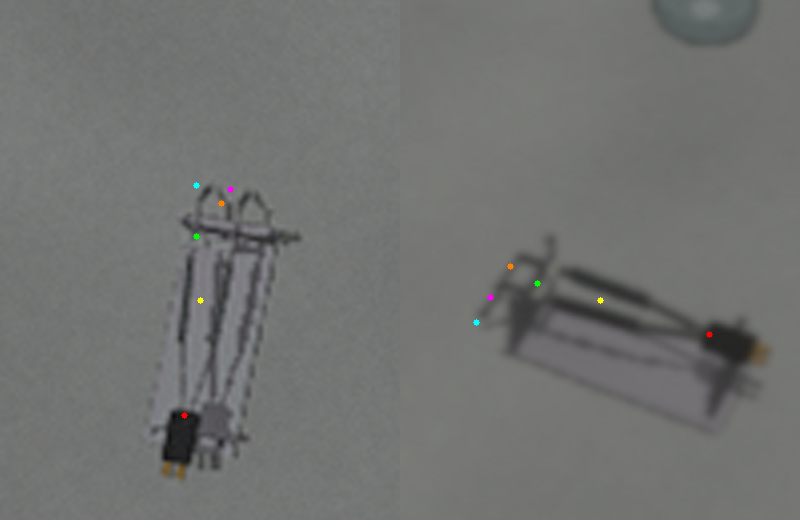

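The point fit gets the position roughly right, but its yaw is too small; the rest outline gives -0.15 to -0.20. I'll refine by fitting part silhouettes in both views.

```bash
cat > m2.py <<'E'
from h import *
from scipy.optimize import minimize
np.set_printoptions(precision=4,suppress=True)
P={n:read_camera(n) for n in('top','side')}
def box(x0,x1,y0,y1,z0,z1): return np.array([[x,y,z] for x in(x0,x1) for y in(y0,y1) for z in(z0,z1)])
def rot(B,a): c,s=np.cos(a),np.sin(a); return B@np.array([[c,s,0],[-s,c,0],[0,0,1]])
boxes=[box(-.042,.004,-.01,.01,-.007,.007),box(.05,.11,-.011,-.006,-.007,.007),rot(box(.05,.11,.006,.011,-.007,.007),.09)]
S=4
def score(q,names):
    t=0
    for n in names:
        G=gs[n]
        for B in boxes:
            X=rot(B,q[2])+[q[0],q[1],.062]
            h=cv2.convexHull(((proj(P[n],X)+.5)*S*16).astype(np.int32))
            m=np.zeros(G.shape,np.uint8);cv2.fillConvexPoly(m,h,1,shift=4)
            o=cv2.dilate(m,np.ones((9,9)))-m
            t+=G[m>0].mean()-.6*G[o>0].mean()
    return t
gs={n:cv2.resize(P[n]['img'].mean(2),None,fx=S,fy=S,interpolation=cv2.INTER_CUBIC) for n in P}
for names in (['top','side'],['top'],['side']):
    best=min((minimize(score,[.4232,.1562,y],(names,),method='Nelder-Mead',options=dict(initial_simplex=[[.4232+a,.1562+b,y+c] for a,b,c in[(0,0,0),(.012,0,0),(0,.008,0),(0,0,.06)]],xatol=1e-4,fatol=1e-3)) for y in(-.15,-.2)),key=lambda r:r.fun)
    q=best.x; print(names,q,best.fun,'grip',q[:2]+.08*np.array([np.cos(q[2]),np.sin(q[2])]))
    if len(names)==2: Q=q
out=[]
for n in P:
    im=cv2.resize(P[n]['img'],None,fx=6,fy=6,interpolation=cv2.INTER_CUBIC)
    for B in boxes:
        h=cv2.convexHull(((proj(P[n],rot(B,Q[2])+[Q[0],Q[1],.062])+.5)*6).astype(np.int32));cv2.polylines(im,[h],True,(255,255,0),1)
    x,y=((proj(P[n],[.5,.146,.06])[0])*6).astype(int)-[190,260]
    out.append(im[y:y+560,x:x+400,::-1])
cv2.imwrite('pics/fit2.png',np.hstack(out))
E
python3 m2.py
```

```text
['top', 'side'] [ 0.4238  0.1556 -0.181 ] 27.43752023525962 grip [0.5025 0.1412]
['top'] [ 0.4231  0.1557 -0.1847] 5.1269260552877896 grip [0.5018 0.141 ]
['side'] [ 0.424   0.1565 -0.1715] 19.81004563964801 grip [0.5028 0.1429]
```

View pics/fit2.png

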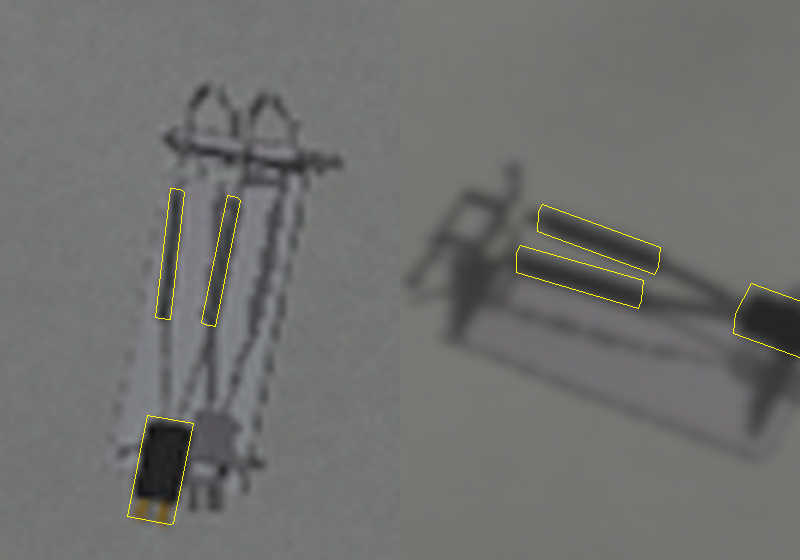

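Fit agrees in both views: grip at (0.5025, 0.1415), yaw -0.18 rad. I'll turn by +0.514 about tool z, then travel to above the grip.

Request:
carry_out(translation=[[0,0,0],[0,0,0],[0,0,0],[0,0,0],[-0.043,-0.0132,0],[-0.043,-0.0132,0],[-0.043,-0.0132,0],[-0.043,-0.0132,0],[-0.043,-0.0132,0],[-0.043,-0.0132,0]], turn=[[0,0,0.1285],[0,0,0.1285],[0,0,0.1285],[0,0,0.1285],[0,0,0],[0,0,0],[0,0,0],[0,0,0],[0,0,0],[0,0,0]], gripper=[-1,-1,-1,-1,-1,-1,-1,-1,-1,-1], squeeze=8)

```text
time: 2.9
tool_pos: [0.2967, -0.2548, 0.2269]
tool_rot: [-3.141, -0.0, -1.752]
contact_force: [1.7, 0.5, 0.2]
opening: 0.0916
```

Request:
carry_out(translation=[[-0.043,-0.0132,0],[-0.043,-0.0132,0],[-0.043,-0.0132,0.013],[-0.043,-0.0132,0.013],[-0.043,-0.0132,0.013],[-0.043,-0.0132,0.013],[-0.043,-0.0132,0.013],[-0.043,-0.0132,0.013],[-0.043,-0.0132,0.013],[-0.043,-0.0132,0.013]], turn=[[0,0,0],[0,0,0],[0,0,0],[0,0,0],[0,0,0],[0,0,0],[0,0,0],[0,0,0],[0,0,0],[0,0,0]], gripper=[-1,-1,-1,-1,-1,-1,-1,-1,-1,-1])

```text
time: 3.9
tool_pos: [0.5038, 0.1449, 0.1222]
tool_rot: [-3.141, -0.0, -1.751]
contact_force: [0.2, -1.2, -0.0]
opening: 0.0919
```

Request:
carry_out(translation=[[0,0,0],[0,0,0]], turn=[[0,0,0],[0,0,0]], gripper=[-1,-1])

```text
time: 4.1
tool_pos: [0.5028, 0.1437, 0.122]
tool_rot: [3.14, -0.001, -1.749]
contact_force: [0.6, -0.2, 0.1]
opening: 0.0919
```

Request:
carry_out(translation=[[0,0,0.02],[0,0,0.02],[0,0,0.02],[0,0,0.019],[0,0,0],[0,0,0],[0,0,0],[0,0,0],[0,0,0]], turn=[[0,0,0],[0,0,0],[0,0,0],[0,0,0],[0,0,0],[0,0,0],[0,0,0],[0,0,0],[0,0,0]], gripper=[-1,-1,-1,-1,0.2,0.2,0.2,0.2,0.2], squeeze=8)

```text
time: 5.0
tool_pos: [0.5035, 0.143, 0.0445]
tool_rot: [-3.14, 0.0, -1.751]
contact_force: [0.4, -0.5, 0.2]
opening: 0.0563
```

```bash
cat > look.py <<'E'
import sys
from h import *
np.set_printoptions(precision=4,suppress=True)
def look(name,X,half=33,f=6,h2=None):
    out=[]
    for n in('top','side'):
        p=read_camera(n); c=proj(p,X)[0]; w=66; h=int(w*1.4)
        M=cv2.getRectSubPix(p['img'],(w,h),tuple(map(float,c))); out.append(cv2.resize(M,None,fx=f,fy=f,interpolation=cv2.INTER_CUBIC))
    cv2.imwrite(f'pics/{name}.png',np.hstack(out)[...,::-1])
if __name__=='__main__':
    look(sys.argv[1],[float(a) for a in sys.argv[2:5]]); print(robot.observe()['tool_pos'],robot.observe()['opening'])
E
python3 look.py g1 .52 .14 .06
```

```text
[0.5033 0.143  0.0441] 0.04879859316794628
```

View pics/g1.png

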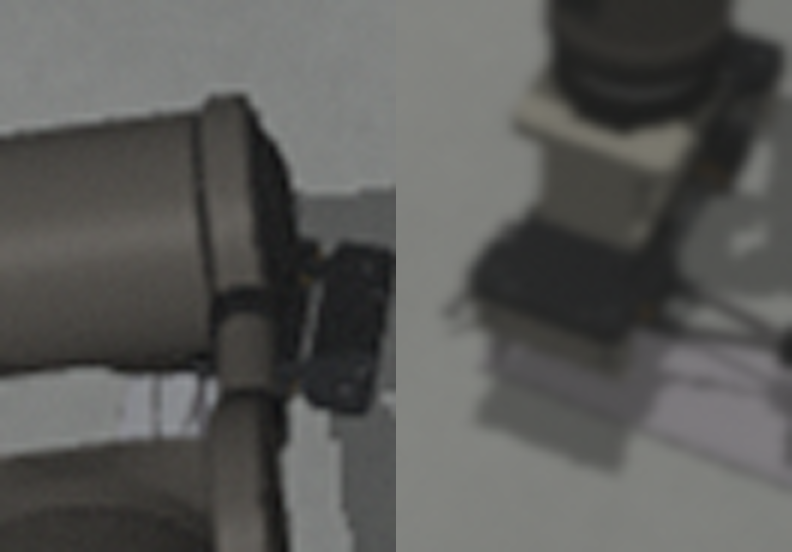

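The arm hides the grip, but both fingers are clear of the rest and the forces are nil. Now I close in stages.

Request:
carry_out(translation=[[0,0,0.001],[0,0,0],[0,0,0],[0,0,0],[0,0,0],[0,0,0]], turn=[[0,0,0],[0,0,0],[0,0,0],[0,0,0],[0,0,0],[0,0,0]], gripper=[0.35,0.35,0.45,0.45,0.45,0.45], squeeze=8)

```text
time: 5.7
tool_pos: [0.5031, 0.143, 0.0426]
tool_rot: [3.141, -0.0, -1.751]
contact_force: [-0.3, 0.6, 0.0]
opening: 0.0255
```

Request:
carry_out(translation=[[0,0,0],[0,0,0],[0,0,0],[0,0,0],[0,0,0]], turn=[[0,0,0],[0,0,0],[0,0,0],[0,0,0],[0,0,0]], gripper=[0.52,0.52,0.52,0.52,0.52])

```text
time: 6.2
tool_pos: [0.5031, 0.143, 0.0427]
tool_rot: [-3.142, -0.0, -1.751]
contact_force: [-0.4, 0.7, -0.5]
opening: 0.0224
```

Opening is 22.4 mm, near the 22 mm target. Lift straight up.

Request:
carry_out(translation=[[0,0,-0.004],[0,0,-0.008],[0,0,-0.012],[0,0,-0.015],[0,0,-0.018],[0,0,-0.018],[0,0,-0.015],[0,0,-0.01],[0,0,0],[0,0,0]], turn=[[0,0,0],[0,0,0],[0,0,0],[0,0,0],[0,0,0],[0,0,0],[0,0,0],[0,0,0],[0,0,0],[0,0,0]], gripper=[0.52,0.52,0.52,0.52,0.52,0.52,0.52,0.52,0.52,0.52])

```text
time: 7.2
tool_pos: [0.5029, 0.1429, 0.1427]
tool_rot: [-3.142, -0.0, -1.751]
contact_force: [-0.1, -0.2, -1.0]
opening: 0.0224
```

```bash
python3 look.py g2 .52 .14 .15; python3 -c "
from h import *
print(robot.observe()['contact_force'],robot.observe()['torque'])"
```

```text
[0.5026 0.1429 0.142 ] 0.022438562114898728
[ 0.09102864  0.30820102 -0.59556969] [ 0.0624776   0.00374267 -0.0217196 ]
```

View pics/g2.png

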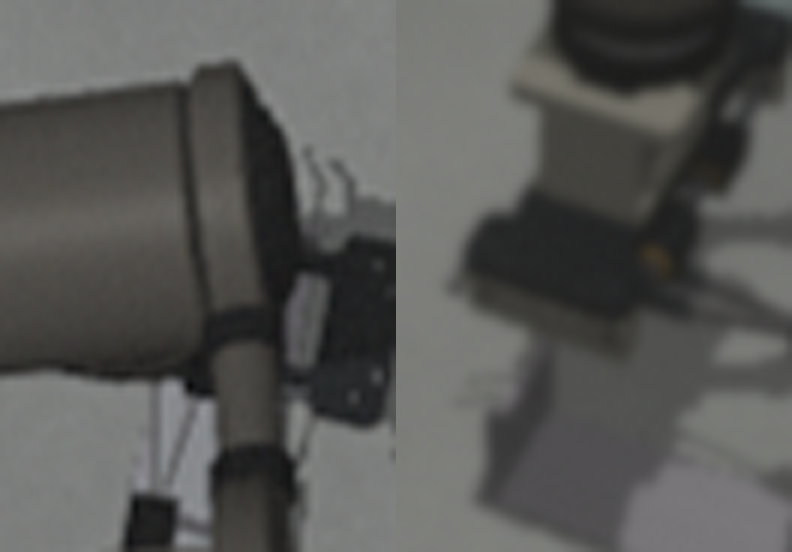

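It's lifted, and its shadow and tips moved with it. Force -0.6 N matches 58 g. Carry it over to the dish.

Request:
carry_out(translation=[[0.01,0.0005,0],[0.02,0.0009,0],[0.03,0.0014,0],[0.032,0.0015,0],[0.032,0.0015,0],[0.032,0.0015,0],[0.032,0.0015,0],[0.032,0.0015,0],[0.032,0.0015,0],[0.032,0.0015,0]], turn=[[0,0,0],[0,0,0],[0,0,0],[0,0,0],[0,0,0],[0,0,0],[0,0,0],[0,0,0],[0,0,0],[0,0,0]], gripper=[0.52,0.52,0.52,0.52,0.52,0.52,0.52,0.52,0.52,0.52])

```text
time: 8.3
tool_pos: [0.438, -0.1356, 0.1423]
tool_rot: [3.141, 0.0, -1.751]
contact_force: [0.3, 0.2, -0.3]
opening: 0.0223
```

Request:
carry_out(translation=[[0.031,0.0014,0],[0.028,0.0013,0],[0.018,0.001,0],[0.0122,0.0007,0],[0,0,0],[0,0,0],[0,0,0]], turn=[[0,0,0],[0,0,0],[0,0,0],[0,0,0],[0,0,0],[0,0,0],[0,0,0]], gripper=[0.52,0.52,0.52,0.52,0.52,0.52,0.52])

```text
time: 9.0
tool_pos: [0.4188, -0.2201, 0.1426]
tool_rot: [3.141, 0.0, -1.75]
contact_force: [0.2, -0.3, -0.9]
opening: 0.0222
```

```bash
python3 look.py d1 .49 -.235 .1; python3 - <<'E'
from h import *
np.set_printoptions(precision=4,suppress=True)
P={n:read_camera(n) for n in('top','side')}
y=-.18;c,s=np.cos(y),np.sin(y);t=robot.observe()['tool_pos']
for k,v in {'scale_line':[.124,.008,.007],'disc_a':[.166,-.005,-.042],'disc_b':[.166,.005,-.042],'tweezers':[0,0,0]}.items():
    v=np.array(v)-[.08,0,0];X=t+[c*v[0]-s*v[1],s*v[0]+c*v[1],.019+v[2]]
    for n in P: print(k,n,'expected',proj(P[n],X)[0],[(np.round(x['pixel'],1),round(x['score'],2)) for x in nets.tip_of(P[n],k)[:3]])
E
```

```text
[ 0.419  -0.2202  0.1427] 0.022584212855833494
scale_line top expected [343.0215 243.345 ] [(array([340.8, 244.6]), 0.42), (array([344.9, 232.9]), 0.37)]
scale_line side expected [306.4067 133.479 ] [(array([308.4, 137.3]), 0.5)]
disc_a top expected [346.1185 229.6004] [(array([101.6, 198.4]), 0.74), (array([344.1, 231. ]), 0.57), (array([342.4, 231.7]), 0.44)]
disc_a side expected [294.4244 139.6885] [(array([299.1, 141. ]), 0.48), (array([296.1, 142.5]), 0.38)]
disc_b top expected [342.4165 228.9319] [(array([101.6, 198.4]), 0.74), (array([344.1, 231. ]), 0.57), (array([342.4, 231.7]), 0.44)]
disc_b side expected [293.2809 141.4287] [(array([299.1, 141. ]), 0.48), (array([296.1, 142.5]), 0.38)]
tweezers top expected [338.6921 293.0943] [(array([338.1, 294.2]), 0.5), (array([206.4, 231.6]), 0.21)]
tweezers side expected [344.6989 144.8176] [(array([345.4, 143.5]), 0.66)]
```

View pics/d1.png

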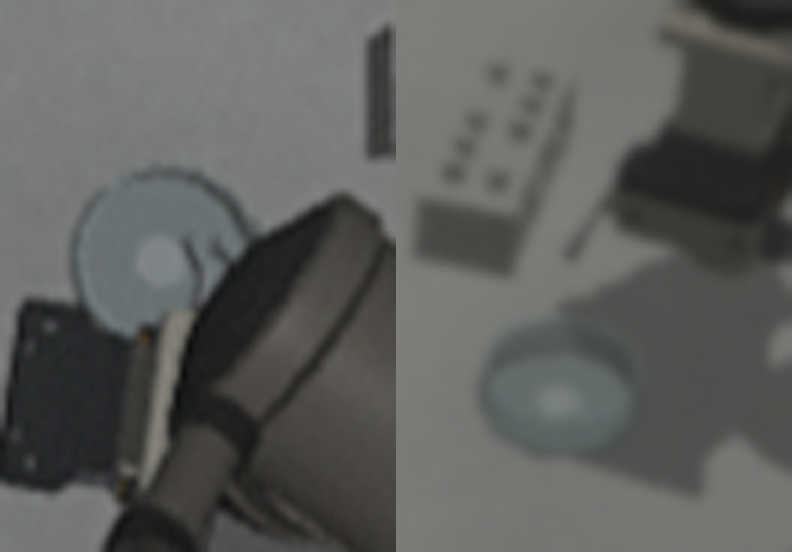

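The tips are over the dish but slightly off from expected, so I'll overlay the expected model closely to check for pitch or slip.

```bash
cat > ov.py <<'E'
import sys
from h import *
def T(o,q,v): # q: dx along, dy, dz, pitch(nose down +)
    v=np.atleast_2d(v)-[.08,0,0]; cp,sp=np.cos(q[3]),np.sin(q[3])
    v=v@np.array([[cp,0,-sp],[0,1,0],[sp,0,cp]])
    v=v+[q[0],q[1],.019+q[2]]; y=o['tool_rot'][2]+np.pi/2; c,s=np.cos(y),np.sin(y)
    return v@np.array([[c,s,0],[-s,c,0],[0,0,1]])+o['tool_pos']
def draw(name,q,P,o,f=10,w=40,h=56):
    out=[]
    for n,p in P.items():
        m=T(o,q,[.16,0,-.03])[0]; c=np.round(proj(p,m)[0]); 
        M=cv2.resize(cv2.getRectSubPix(p['img'],(w,h),(float(c[0]),float(c[1]))),None,fx=f,fy=f,interpolation=cv2.INTER_CUBIC)
        o0=c-[(w-1)/2,(h-1)/2]; pt=lambda X:tuple(((proj(p,X)[0]-o0+.5)*f).astype(int).tolist())
        for y in(-.0058,.0058):
            for a in([.15,y,0],[.166,y,-.038],[.166,y,-.046]): cv2.circle(M,pt(T(o,q,a)[0]),2,(255,255,0),-1)
        print(name,n,'origin px',o0); out.append(M)
    cv2.imwrite(f'pics/{name}.png',np.hstack(out)[...,::-1])
if __name__=='__main__':
    P={n:read_camera(n) for n in('top','side')}; draw(sys.argv[1],[float(a) for a in sys.argv[2:6]],P,robot.observe())
E
python3 ov.py ov1 0 0 0 0
```

```text
ov1 top origin px [325.5 203.5]
ov1 side origin px [276.5 110.5]
```

View pics/ov1.png

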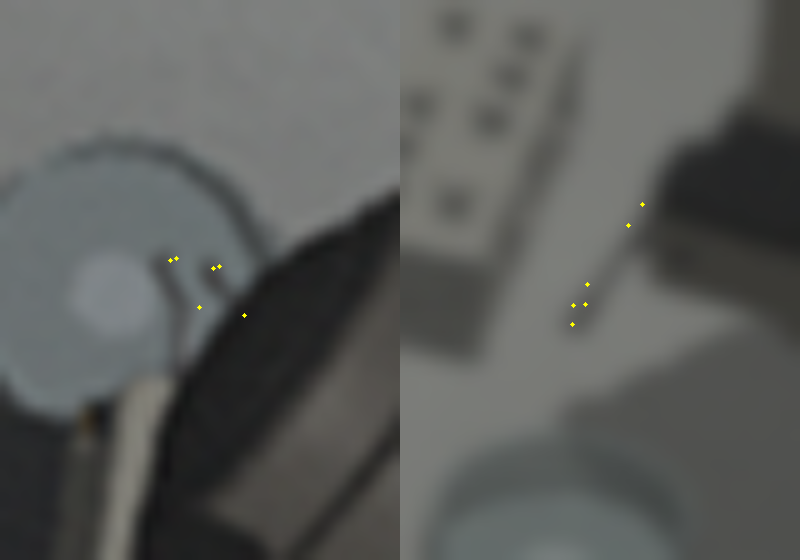

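The tips lie about 3 mm to +y and 2 mm back of expected, with the pair looking level. I'll correct that, trim the gap and start down.

Request:
carry_out(translation=[[0.0015,-0.001,0.005],[0.0015,-0.001,0.012],[0,0,0.014],[0,0,0.014],[0,0,0.01],[0,0,0.005],[0,0,0],[0,0,0],[0,0,0]], turn=[[0,0,0],[0,0,0],[0,0,0],[0,0,0],[0,0,0],[0,0,0],[0,0,0],[0,0,0],[0,0,0]], gripper=[0.52,0.52,0.52,0.52,0.52,0.52,0.52,0.52,0.52], squeeze=9)

```text
time: 10.6
tool_pos: [0.4206, -0.2246, 0.0832]
tool_rot: [-3.141, -0.001, -1.751]
contact_force: [-0.2, 0.0, -0.2]
opening: 0.022
```

```bash
python3 - <<'E'
from h import *
a=[]
for i in range(8): read_camera('side'); a.append(robot.observe()['opening'])
print(np.round(np.array(a)*1e3,2),np.mean(a),robot.observe()['tool_pos'])
E
```

```text
[22.41 22.03 22.21 22.29 22.29 22.2  22.4  22.15] 0.022246938872284315 [ 0.42031397 -0.22435323  0.08285177]
```

Opening averages 22.25 mm and barely responds to the squeeze, so the finger position sets it. Trim the target to 0.526 and descend the rest of the way.

Request:
carry_out(translation=[[0,0,0.004],[0,0,0.008],[0,0,0.009],[0,0,0.009],[0,0,0.008],[0,0,0.005],[0,0,0],[0,0,0],[0,0,0]], turn=[[0,0,0],[0,0,0],[0,0,0],[0,0,0],[0,0,0],[0,0,0],[0,0,0],[0,0,0],[0,0,0]], gripper=[0.526,0.526,0.526,0.526,0.526,0.526,0.526,0.526,0.526], squeeze=9)

```text
time: 11.9
tool_pos: [0.4205, -0.2245, 0.04]
tool_rot: [-3.141, -0.0, -1.751]
contact_force: [0.0, -0.1, -0.0]
opening: 0.0219
```

```bash
python3 ov.py ov2 -0.002 0.003 0 0; python3 - <<'E'
from h import *
a=[]
for i in range(12): read_camera('side'); a.append(robot.observe()['opening'])
print(np.mean(a),np.std(a),robot.observe()['tool_pos'],robot.observe()['contact_force'],robot.observe()['time'])
E
```

```text
ov2 top origin px [317.5 206.5]
ov2 side origin px [274.5 134.5]
0.021850885693954786 0.00022772361326713425 [ 0.42025404 -0.22432124  0.03970297] [ 0.39579475 -0.55942287 -0.53235817] 12.6
```

View pics/ov2.png

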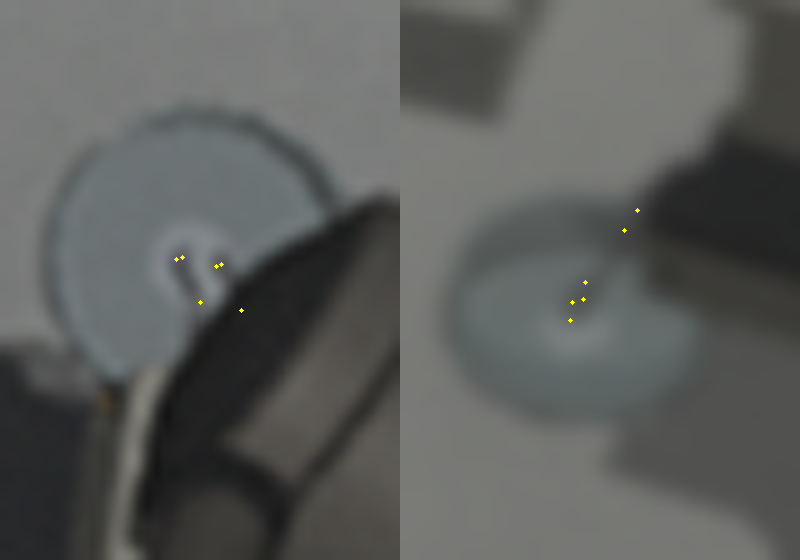

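The overlay matches to within 1 px. The discs straddle the coverslip below the rim, and nothing is touching. Set the final gap trim and check steadiness and levelness.

Request:
carry_out(translation=[[0,0,0],[0,0,0],[0,0,0],[0,0,0],[0,0,0]], turn=[[0,0,0],[0,0,0],[0,0,0],[0,0,0],[0,0,0]], gripper=[0.524,0.524,0.524,0.524,0.524])

```text
time: 13.1
tool_pos: [0.4203, -0.2243, 0.0397]
tool_rot: [-3.142, -0.0, -1.751]
contact_force: [-0.2, 0.5, -1.3]
opening: 0.0222
```

```bash
python3 - <<'E'
from h import *
from ov import T
from scipy.optimize import least_squares
np.set_printoptions(precision=4,suppress=True)
P={n:read_camera(n) for n in('top','side')}; o=robot.observe(); obs=[]
for k,v in {'tweezers':[0,0,0],'scale_line':[.124,.008,.007],'disc_a':[.166,0,-.042]}.items():
    for n in P:
        for r in nets.tip_of(P[n],k)[:3]:
            e=proj(P[n],T(o,[0,0,0,0],v)[0])[0]
            print(k,n,np.round(r['pixel'],1),'exp',e,round(r['score'],2))
            if np.linalg.norm(e-r['pixel'])<8: obs.append((n,v,r['pixel']))
# heel block dark-region side centroid
for n in P:
    r=nets.regions_of(P[n],'dish'); print('dish',n,r[0]['pixel'] if r else None)
s=least_squares(lambda q:np.ravel([proj(P[n],T(o,q,v)[0])[0]-px for n,v,px in obs]),[0,0,0,0],loss='soft_l1')
print('dx,dy,dz,pitch(nose down)',s.x)
print('disc mid',T(o,s.x,[.166,0,-.042]))
a=[]
for i in range(14): read_camera('side'); a.append(robot.observe()['opening'])
print(np.mean(a),np.std(a),robot.observe()['time'])
im=P['top']['img'];im2=P['side']['img']
cv2.imwrite('pics/fin.png',np.hstack([cv2.resize(im[200:320,300:400],(400,480)),cv2.resize(im2[110:230,270:370],(400,480))])[...,::-1])
E
```

```text
tweezers side [337.3 169. ] exp [339.9633 168.7037] 0.78
scale_line side [301.8 159.6] exp [303.5418 157.5155] 0.64
disc_a side [293.8 163.9] exp [291.6419 163.5253] 0.58
dish top [336.4, 227.3]
dish side None
dx,dy,dz,pitch(nose down) [ 0.0316 -0.1085 -0.1027  0.0122]
disc mid [[ 0.516  -0.3521 -0.087 ]]
0.02189905572772057 0.00013467125302886622 14.3
```

View pics/fin.png

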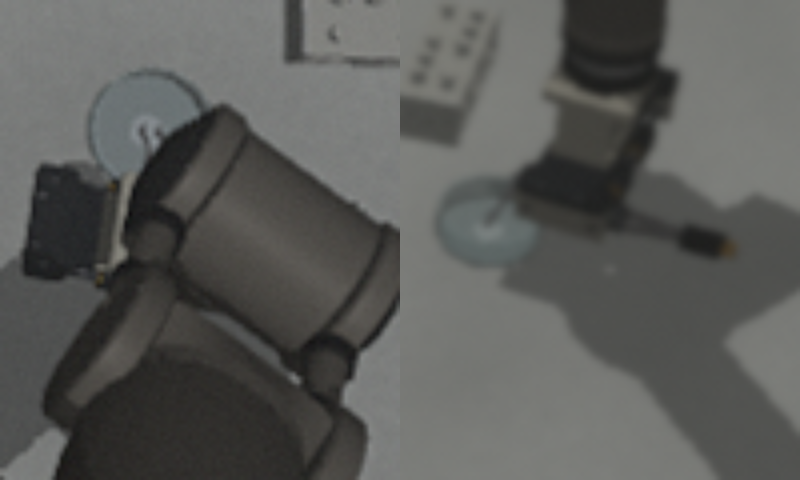

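```bash
python3 -c "
from h import *
print(robot.observe()['opening'],robot.observe()['time']); robot.hand_in()"
```

```text
0.02172854022063346 14.3
the job is handed in; nothing more can be done
```

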